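Rinse the dosing cup on the push-down rinser

ROBOT

A 7-joint arm with a two-finger parallel gripper is mounted at the origin on the work surface. World frame = base frame: x ahead of the robot, y to its left, z up, the work surface at z = 0. Lengths are in m, angles in rad, forces in N, time in s.
With the tool pointing down it reaches from about 0.35 to 0.9 m from the base axis. Payload 8.1 kg.
Tool frame: the origin (TCP) lies midway between the tips of the shut fingers; the grasp point (between the pads) lies arm.grip_point_offset behind it (arm.grip_point_offset is the distance from the TCP to the grasp point, in m); y points along the fingers, z is the direction in which the jaws open and shut, and the axes are right-handed (so a half turn about y gives the same grasp; the last joint's range is limited). The gripper opens to 92 mm and grips with 3 to 60 N. Pads are 19 mm wide; open, the fingers measure 130 mm over their backs; the gripper's body (75 mm by 190 mm) begins 47 mm behind the grasp point.
Start: joints at [1.23, 0.434, 0.025, 1.573, -0.012, 1.134, -0.075], TCP at [0.147, -0.607, 0.227] pointing down, gripper open.
Joint ranges: [-2.62, 2.62], [-0.44, 2.09], [-1.27, 1.32], [0.08, 2.57], [-1.32, 4.46], [0.12, 2], [-2.74, 2.74]. Speed limits (rad/s): [2.22, 2.22, 3.01, 3.01, 3.14, 3.14, 3.14].

INTERFACE

Orientations are given as a rotation vector (axis times angle).
In Python, from cell import arm, get_image, camera_info gives the robot as it stands.
- The arm moves only by the tool carry_out, never from a script. Its argument "steps" is one flat list of numbers, 5 for each row, row after row: the opening, from 0 (shut) to 1 (fully open), then the shift along the world's x, y, z in units of 0.1 m (1.0 is 0.1 m), then the turn about the world's z in units of 45 degrees (1.0 is 45 degrees). In form: [hand, dx, dy, dz, spin, hand, dx, dy, dz, spin, ...]. A call has 1 to 12 rows; each row is the pose to reach, as a shift and turn from the pose commanded when the call began; what a row does not reach only later rows make up. A row lasts 1/10 s, in which the tool goes at most 50 mm and 8.59 degrees, less where a joint would pass 70% of its speed; a pose out of reach is approached as far as the arm can. A call with a number of a shift or a turn outside -1 to 1 is refused whole. A call with a gripper value outside its range is refused whole. The fingers move at their own pace and stop on an object; "grip_force" is the grip in N (left out, the last holds). Time passes only in rows, so rows that repeat a pose let the fingers close. It gives the time, the measured TCP pose, the force and the opening at its end, in the units of the state.
- arm.observe(): the state, without advancing time (a new reading comes with each control period).
- get_image(name): name is "side" or "top"; returns (picture, depth): 480x640x3 uint8, red, green, blue; 480x640 float32, m along the optical axis (not along the pixel's ray), 0 where there is no reading.
- camera_info(name): a dict with "fovy" (degrees; the focal length in pixels is half the picture's height over the tangent of half this angle, whatever the lens; pixels are square), "cx", "cy" (the principal point, pixels), "R" (3x3) and "t" (3): a world point X has camera coordinates R X + t. Camera axes: x right, y down, z forward; pixel columns grow to the right and rows downward; lengths in m; the calibration is good to about 2 mm. A picture is of the moment at which its call begins. camera_info takes no time and is no camera call.
- arm.sign_off(): hands the job in, once; it reports no verdict.
The state is a dict: "clock": time; "joints": joint angles; "dq": joint speeds; "joint_efforts": joint torques, N m; "position": TCP position; "ee_rot": TCP orientation; "force": force on the tool from outside, world axes, zero at the start; "ft_torque": the same for the moment, N m; "width": opening from 0.0 (shut) to 1.0 (fully open).
Only numpy, scipy, OpenCV 4.12 (cv2) and the standard library are available. Lean on these libraries where they do the work, as an engineer would, in place of code of your own. Each camera call takes 0.05 s, during which the arm holds its last target. There are 200 camera calls.

TASK

Turn the red lock knob of the rinser clockwise as far as it goes and leave it so, which frees the rinser's sprung star pad. Then take the blue dosing cup, keep it mouth down, press it centrally onto the star pad until the pad is fully down, and hold it down for a good second. Finally stand the cup, still mouth down, on the blue coaster in the drainer, setting it down gently in the middle, without disturbing the bottle, the jar or the two clean beakers.

Things in the scene. Friction and masses are not known exactly. Their poses are not given: they have to be found in the camera images.
- rinser: Brushed-steel rinser base fixed to the worktop, 200 x 120 x 22 mm high. Origin: centre of its underside; x along its length, z up. The star pad's centre is 40 mm from the origin along +x, the lock knob's axis 50 mm along -x.
- pad_top (a point): Centre of the upper face of the round black star pad (80 mm diameter, 6 mm thick, white star ribs flush with its face), 42 mm above the worktop at rest. A brass nozzle 14 mm in diameter stands 8 mm above this point and goes inside the cup's mouth. z up.
- press_pad (a joint): How far the star pad is pushed down, m: 0 at rest, 0.010 fully down on its stop. Spring: about 5 N to start it, 12 N fully down. While locked, the red stop finger under the pad's edge stops it after about 0.002 m.
- knob_grip (a point): Point to grip on the vertical axis of the red lock knob, 58 mm above the worktop. Upright grip bar 42 mm long, 14 mm thick, top at 70 mm, on a disc 44 mm across (top at 36 mm). At joint value 0 the bar lies along the rinser's x axis. A red stop finger 12 mm wide reaches 64 mm out along the bar, 28 to 34 mm above the worktop, under the star pad when locked.
- lock_knob (a joint): Angle of the lock knob, rad, growing clockwise seen from above: 0 locked, stop at 1.3 (free). It starts anywhere from 0 to 0.35. Friction holds it where it is left (0.05 N m).
- cup: The blue dosing cup, standing mouth down on the black mat: straight cylinder 56 mm in outside diameter, 80 mm tall, with a lip 62 mm in diameter on the lowest 6 mm (the mouth, inside diameter 48 mm), 70 g nominal. White graduation strokes on its side. Origin: centre of the mouth plane (its lower end as it stands), z up towards its closed end.
- coaster: Blue round coaster fixed in the drainer, 76 mm in diameter, 4 mm thick. Origin: centre of its underside, on the drainer's floor 6 mm above the worktop, so its upper face is 10 mm above the worktop. It may lie in any of the drainer's three places.
- drainer: Flat white drainer tray fixed to the worktop, 300 x 110 mm, floor 6 mm thick, rim 12 mm high. Origin: centre of its underside; x along its length. Three places 95 mm apart along x: the coaster and the two clean beakers.
- mat: Black rubber mat fixed to the worktop, 220 x 200 mm, 4 mm thick, on which the cup, bottle and jar stand (about 110 mm between centres). Origin: centre of its underside.
- bottle: White detergent bottle with orange cap, 68 mm in diameter, 190 mm tall, loose on the mat; leave alone. Origin: centre of its underside.
- jar: Amber jar with a steel lid, 66 mm in diameter, 100 mm tall, loose on the mat; leave alone. Origin: centre of its underside.
- beaker_white: Clean white beaker standing mouth down in the drainer, 56 mm in diameter (62 mm at the lip), 80 mm tall, loose; leave alone. Origin: centre of its lower end.
- beaker_green: Clean green beaker standing mouth down in the drainer, 58 mm in diameter (64 mm at the lip), 92 mm tall, loose; leave alone. Origin: centre of its lower end.
Not all that is in view belongs to the job. There is more than one size of the cup; the one meant has the size given above.

How it is judged:
On the way, in this order (a step that is already met when the one before it is completed fails the run):
1. the lock knob is turned clockwise to its stop (beyond 1.15 rad) while the pad is still up (value of joint lock_knob above 1.15 rad and value of joint press_pad below 0.004 m), for 0.2 s.
2. the cup, held, mouth down (within 0.15 rad) and within 12 mm of the pad's centre, keeps the pad down (over 8.5 of its 10 mm) for 0.8 s, fingers off the pad (value of joint press_pad above 0.0085 m and contact force between cup and press_pad above 3 N and contact force between the fingers and cup above 1 N and contact force between the fingers and press_pad below 0.5 N and horizontal distance between cup and pad_top below 0.012 m and angle between cup's own z axis and vertical below 0.15 rad), for 0.8 s.
At the end, for the whole second after the job is handed in: The blue cup stands mouth down, released and at rest, flat on the blue coaster with its axis within 15 mm of the coaster's centre; the lock knob is still turned to the free end (over 1.1 rad); the pad is up again (within 2 mm); bottle, jar and both beakers stand within 20 mm of where they began (horizontal distance between cup and coaster below 0.015 m and z of cup in the frame of coaster between 0.002 and 0.0065 m and angle between cup's own z axis and vertical below 0.06 rad and linear speed of cup below 0.02 m/s and contact force between the fingers and cup below 0.1 N and value of joint lock_knob above 1.1 rad and value of joint press_pad below 0.002 m and distance of each of bottle, jar, beaker_white, beaker_green from where it was at the start of the episode below 0.02 m and angle between each of bottle, jar, beaker_white, beaker_green's own z axis and vertical below 0.2 rad); the robot touches nothing.
It fails at once if a bystander (bottle, jar or beaker) is shifted more than 20 mm or tipped more than 0.3 rad (distance of any of bottle, jar, beaker_white, beaker_green from where it was at the start of the episode above 0.02 m or angle between any of bottle, jar, beaker_white, beaker_green's own z axis and vertical above 0.3 rad).
It fails at once if the cup is dropped (falls freely faster than 0.6 m/s, from about 20 mm or more) (contact force between the fingers and cup below 0.1 N and linear speed of cup above 0.6 m/s).
It also fails if it takes over 67 s, if anything falls off the work surface, if the arm or the gripper's body presses on something with over 40 N, if the wrist force passes 120 N, or if a joint passes its speed limit or range.

## Working session

There is one attempt and no reset: what is moved stays moved. The work goes in short steps, Python scripts to look and compute and a tool call to move; the robot and the scene stay as the last step left them, time stands still between calls to the robot, and variables do not carry over. Pictures are saved under pics/ and viewed, about 8 in all and at most 12, crops included, and the job is handed in when it is done.

Besides the shell and the picture viewer there is one more tool, called after ">>>" in YAML: its name, and indented under it one key for each argument. carry_out: Moves the arm, as the interface text tells. Shifts and turns lie within -1 to 1; 1 stands for 0.1 m of shift or 45 degrees of turn. Its arguments: {"type":"object","properties":{"steps":{"type":"array","items":{"type":"number"}},"grip_force":{"type":"number"}},"required":["steps"]}

```bash
ls; mkdir -p pics; cat > h.py <<'E'
import numpy as np, cv2
from cell import arm, get_image, camera_info
def K(n):
    c=camera_info(n); f=240/np.tan(np.radians(c["fovy"])/2); return f,c["cx"],c["cy"],np.array(c["R"]),np.array(c["t"])
def cloud(n,d):
    f,cx,cy,R,t=K(n); v,u=np.mgrid[:480,:640]; P=np.stack([(u-cx)/f*d,(v-cy)/f*d,d],-1); return (P-t)@R
def onplane(n,u,v,z):
    f,cx,cy,R,t=K(n); o=-R.T@t; r=R.T@np.array([(u-cx)/f,(v-cy)/f,1]); return o+r*(z-o[2])/r[2]
def save(p,im): cv2.imwrite("pics/"+p,im[:,:,::-1])
E
python3 - <<'E'
from h import *
for n in("top","side"):
    im,d=get_image(n); save(n+"0.png",im); np.savez(n+"0.npz",im=im,d=d)
    print(n,camera_info(n))
print(arm.observe(),arm.grip_point_offset)
E
```

```text
pics
top {'fovy': 54.979903907458336, 'cx': 321.2228246521768, 'cy': 240.96333587264652, 'R': array([[ 0.00741369, -0.99989736,  0.01225986],
       [-0.99454057, -0.00864903, -0.10399161],
       [ 0.10408697, -0.01142197, -0.99450261]]), 't': array([-0.03781393,  0.54539033,  0.93184048])}
side {'fovy': 54.240136804911934, 'cx': 316.16261558980216, 'cy': 242.51169948398476, 'R': array([[ 0.94442941, -0.32846743, -0.01273733],
       [-0.23080044, -0.63502388, -0.73720813],
       [ 0.23406035,  0.69918082, -0.67554565]]), 't': array([-0.52170697,  0.17772955,  0.76654388])}
{'clock': 0.1, 'joints': array([ 1.23042638,  0.4351421 ,  0.0249545 ,  1.57399044, -0.01157589,
        1.13405406, -0.07510494]), 'dq': array([-0.00100311, -0.00097592,  0.00017118, -0.00334088,  0.00047962,
        0.00081658,  0.00063758]), 'joint_efforts': array([ 3.24816385e-03, -6.69121742e+01,  9.88333449e-01, -3.15144217e+01,
       -6.04608818e-02,  3.73795198e-02, -5.78034090e-06]), 'position': array([ 0.14704951, -0.60697003,  0.22603629]), 'ee_rot': array([-0.25057448,  2.09689269, -2.09390696]), 'force': array([-0.69152925,  0.22136013, -0.64687008]), 'ft_torque': array([0.0146037 , 0.0123742 , 0.00778897]), 'width': 0.9987001371914643} 0.0188
```

View pics/top0.png

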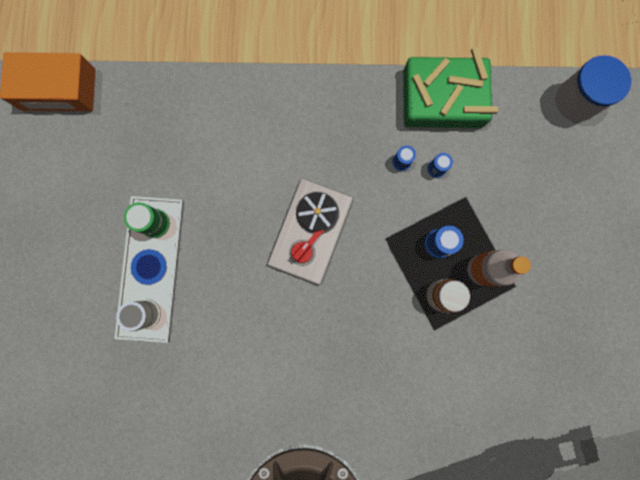

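View pics/side0.png

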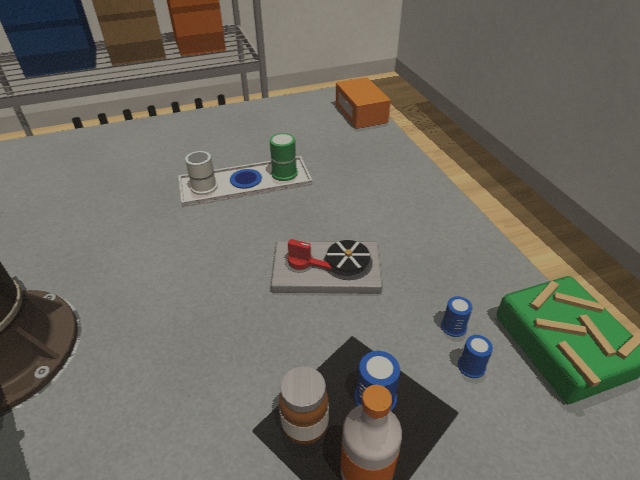

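The top view shows the cup at about (448,240), jar at (452,297), bottle at (515,266), pad at (318,211), knob at (302,250) and coaster at (149,267). The small blue cups at (405,157) and (440,163) are decoys. Next I'll measure them.

```bash
cat >> h.py <<'E'
def meas(n,im,d,tag=""):
    P=cloud(n,d); hsv=cv2.cvtColor(im,cv2.COLOR_RGB2HSV); H,S,V=hsv[...,0],hsv[...,1],hsv[...,2]
    red=((H<6)|(H>174))&(S>170)&(V>90); blue=(H>105)&(H<125)&(S>150)&(V>50)
    ok=(d>0)&(P[...,0]<0.95)&(P[...,0]>.2)&(abs(P[...,1])<.6)
    def circ(m):
        q=P[m][:,:2]; c,r=cv2.minEnclosingCircle(q.astype(np.float32)); return np.round(q.mean(0),4),np.round(c,4),round(r,4),m.sum()
    return P,H,S,V,red&ok,blue&ok,circ
E
python3 - <<'E'
from h import *
for n in("top","side"):
    z=np.load(n+"0.npz"); im,d=z["im"],z["d"]; P,H,S,V,red,blue,circ=meas(n,im,d)
    Z=P[...,2]; print(n,"table z",np.median(Z[(d>0)&(abs(P[...,0]-.45)<.05)&(abs(P[...,1])<.1)]))
    r=red&(Z<.09); print("red z",np.percentile(Z[r],[2,50,98]))
    bar=r&(Z>.06); q=P[bar][:,:2]; w,v=np.linalg.eigh(np.cov(q.T)); print("bar",circ(bar),"dir",np.degrees(np.arctan2(v[1,1],v[0,1])), np.ptp(q@v,axis=0))
    fin=r&(Z>.02)&(Z<.045); print("finger/disc",circ(fin)); q=P[fin][:,:2]
    if bar.any(): c=P[bar][:,:2].mean(0); k=np.argsort(-np.linalg.norm(q-c,axis=1))[:12]; print("finger tip",q[k].mean(0))
    nl,lab,st,ce=cv2.connectedComponentsWithStats(blue.astype(np.uint8))
    for i in range(1,nl):
        if st[i,4]>60: m=lab==i; print("blue",st[i,4],ce[i].round(),"zpct",np.percentile(Z[m],[2,50,98]).round(3),circ(m))
    # high planes around objects
    for nm,zr,box in (("cup",(.075,.09),(.35,.75,-.5,-.15)),("jar",(.097,.112),(.3,.7,-.6,-.15)),("bottle",(.185,.205),(.3,.7,-.6,-.2)),("beaW",(.078,.092),(.25,.8,.3,.6)),("beaG",(.093,.105),(.25,.8,.3,.6)),("rins",(.015,.027),(.3,.75,-.15,.15)),("pad",(.038,.045),(.3,.75,-.15,.15)),("tray",(.009,.015),(.25,.8,.25,.6))):
        m=(d>0)&(Z>zr[0])&(Z<zr[1])&(P[...,0]>box[0])&(P[...,0]<box[1])&(P[...,1]>box[2])&(P[...,1]<box[3])
        if m.sum()<20: continue
        nl,lab,st,ce=cv2.connectedComponentsWithStats(m.astype(np.uint8))
        for i in range(1,nl):
            if st[i,4]>80: k=lab==i; rr=cv2.minAreaRect(P[k][:,:2].astype(np.float32)); print(nm,ce[i].round(),circ(k),np.round(rr[0]+rr[1],3),round(rr[2],1))
E
```

```text
top table z 0.0001804417036684201
red z [0.03173463 0.03693424 0.07229803]
bar (array([0.5193, 0.009 ]), array([0.5225, 0.0058]), 0.0208, np.int64(108)) dir 136.07040967349502 [0.01584855 0.04093867]
finger/disc (array([ 5.305e-01, -3.000e-04]), array([ 0.537 , -0.0067]), 0.0406, np.int64(205))
finger tip [ 0.56454551 -0.02964494]
blue 1025 [594.  80.] zpct [0.1   0.105 0.109] (array([ 0.866 , -0.5773]), array([ 0.8675, -0.5919]), 0.0495, np.int64(1025))
blue 150 [402. 159.] zpct [0.002 0.053 0.058] (array([ 0.718 , -0.2019]), array([ 0.7242, -0.2064]), 0.019, np.int64(150))
blue 93 [440. 165.] zpct [0.044 0.055 0.059] (array([ 0.7032, -0.2776]), array([ 0.7099, -0.2828]), 0.0185, np.int64(93))
blue 448 [443. 241.] zpct [0.005 0.082 0.087] (array([ 0.5436, -0.2772]), array([ 0.548 , -0.2956]), 0.0416, np.int64(448))
blue 895 [148. 267.] zpct [0.006 0.01  0.013] (array([0.4904, 0.3297]), array([0.4914, 0.33  ]), 0.0366, np.int64(895))
cup [449. 239.] (array([ 0.546 , -0.2838]), array([ 0.5465, -0.2848]), 0.0282, np.int64(640)) [ 0.546 -0.284  0.054  0.055] 25.7
cup [483. 270.] (array(
[... 3739 characters left out ...]
28 ]), array([0.5715, 0.0315]), 0.04, np.int64(361)) [0.565 0.033 0.064 0.067] 51.1
pad [348. 256.] (array([ 0.606 , -0.0267]), array([ 0.6076, -0.0237]), 0.0415, np.int64(1039)) [ 0.607 -0.024  0.082  0.078] 66.8
tray [242. 187.] (array([0.4777, 0.2957]), array([0.4889, 0.3265]), 0.1582, np.int64(489)) [0.488 0.327 0.113 0.3  ] 86.4
tray [242. 166.] (array([0.4941, 0.3799]), array([0.4957, 0.3796]), 0.0701, np.int64(139)) [0.496 0.38  0.012 0.14 ] 87.8
tray [246. 178.] (array([0.4913, 0.3289]), array([0.4927, 0.3316]), 0.0423, np.int64(440)) [0.491 0.33  0.077 0.074] 61.2
tray [284. 176.] (array([0.5776, 0.3009]), array([0.5824, 0.3181]), 0.0318, np.int64(82)) [0.58  0.307 0.035 0.062] 76.5
```

Both views agree to within about 2 mm:

| Item | Position (m) or angle |
|---|---|
| Knob axis | (0.5225, 0.006) |
| Pad | (0.6075, -0.0245) |
| Cup | (0.5465, -0.2845) |
| Coaster | (0.490, 0.329) |
| Rinser yaw | about -20° |
| Knob bar | about -42° |

The sizes and heights match those given. Now I'll check the tool axes.

```bash
python3 - <<'E'
from h import *
from scipy.spatial.transform import Rotation as Ro
s=arm.observe(); M=Ro.from_rotvec(s["ee_rot"]).as_matrix(); print(M.round(3)); print("jaw az",np.degrees(np.arctan2(M[1,2],M[0,2])))
E
```

```text
[[-0.972 -0.     0.235]
 [-0.235  0.001 -0.972]
 [ 0.    -1.    -0.001]]
jaw az -76.37946502519888
```

>>> carry_out:
  steps: [0.4,0.5,0.9,0.3,0.19,0.4,0.5,0.9,0.3,0.38,0.4,0.5,0.9,0.3,0.38]
  grip_force: 20

```text
clock: 0.4
position: [0.2014, -0.5132, 0.2581]
ee_rot: [-0.534, 1.911, -1.911]
force: [0.5, -0.0, 0.7]
width: 0.788
```

>>> carry_out:
  steps: [0.4,0.54,0.87,0,0.4,0.4,0.54,0.87,0,0.4,0.4,0.54,0.87,0,0.4]

```text
clock: 0.7
position: [0.2551, -0.425, 0.2568]
ee_rot: [-0.784, 1.709, -1.707]
force: [-0.5, -0.7, 1.2]
width: 0.531
```

>>> carry_out:
  steps: [0.4,0.54,0.87,0,0.4,0.4,0.54,0.87,0,0.4,0.4,0.54,0.87,0,0.4]

```text
clock: 1.0
position: [0.3085, -0.3384, 0.2569]
ee_rot: [-0.994, 1.494, -1.492]
force: [-0.3, -0.0, 0.3]
width: 0.401
```

>>> carry_out:
  steps: [0.4,0.54,0.87,0,0.4,0.4,0.54,0.87,0,0.4,0.4,0.54,0.87,0,0.4]

```text
clock: 1.3
position: [0.3622, -0.2516, 0.257]
ee_rot: [-1.168, 1.268, -1.268]
force: [-0.8, -0.2, -0.1]
width: 0.399
```

>>> carry_out:
  steps: [0.4,0.54,0.87,0,0.4,0.4,0.54,0.87,0,0.4,0.4,0.54,0.87,0,0.4]

```text
clock: 1.6
position: [0.416, -0.1646, 0.2571]
ee_rot: [-1.307, 1.035, -1.036]
force: [-0.2, -0.9, 0.2]
width: 0.401
```

>>> carry_out:
  steps: [0.4,0.54,0.87,0,0.4,0.4,0.54,0.87,0,0.4,0.4,0.54,0.87,0,0.4]

```text
clock: 1.9
position: [0.4698, -0.0775, 0.257]
ee_rot: [-1.415, 0.798, -0.798]
force: [-0.4, -0.4, 0.6]
width: 0.399
```

>>> carry_out:
  steps: [0.4,0.55,0.88,-0.6,0.385,0.4,0.55,0.88,-0.6,0.385,0.4,0.55,0.88,-0.6,0.385,0.4,0.55,0.88,-0.6,0.385,0.4,0.55,0.88,-0.6,0.385]

```text
clock: 2.4
position: [0.522, 0.0042, 0.1963]
ee_rot: [-1.494, 0.576, -0.574]
force: [0.3, -0.3, 0.2]
width: 0.4
```

```bash
cat >> h.py <<'E'
from scipy.spatial.transform import Rotation as Ro
def st():
    s=arm.observe(); M=Ro.from_rotvec(s["ee_rot"]).as_matrix()
    print("t",s["clock"],"pos",s["position"].round(4),"jaw",np.degrees(np.arctan2(M[1,2],M[0,2])).round(2),"F",np.round(s["force"],1),"T",np.round(s["ft_torque"],2),"w",round(s["width"]*92,1),"q",s["joints"].round(2))
    return s
E
python3 - <<'E'
from h import *
st(); im,d=get_image("side"); save("s1.png",cv2.resize(im[160:340,200:440],(720,540)))
E
```

```text
t 2.4 pos [0.522  0.0042 0.1963] jaw 47.91 F [ 0.3 -0.3  0.2] T [-0.   -0.17 -0.  ] w 36.8 q [ 0.41  0.39 -0.69  1.82  0.28  1.04  0.45]
```

View pics/s1.png

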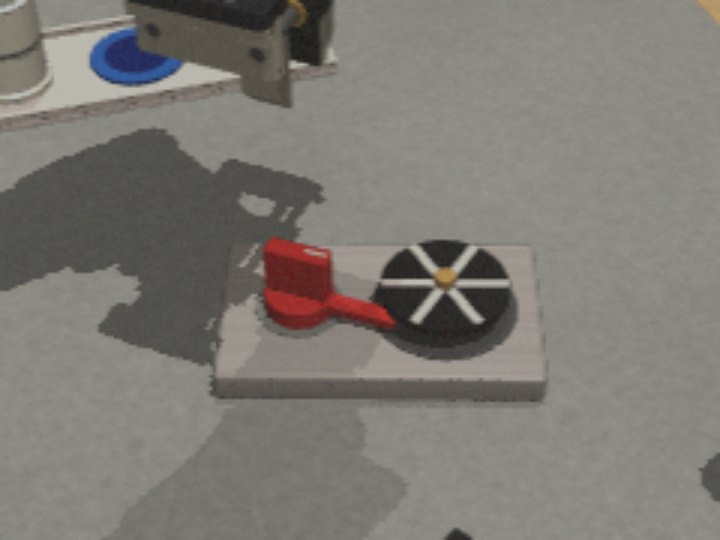

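The tool hangs above the red bar, and the bar and finger point as measured. Next I'll descend and grip.

>>> carry_out:
  steps: [0.4,0,0.02,-0.4,0,0.4,0,0.02,-0.8,0,0.4,0,0.02,-1,0]

```text
clock: 2.75
position: [0.5208, 0.0049, 0.0948]
ee_rot: [-1.495, 0.577, -0.575]
force: [0.5, 0.3, -0.3]
width: 0.399
```

>>> carry_out:
  steps: [0.4,0,0,-0.25,0,0.4,0,0,-0.4,0,0.4,0,0,-0.54,0,0.4,0,0,-0.54,0,0,0,0,-0.54,0,0,0,0,-0.54,0,0,0,0,-0.54,0,0,0,0,-0.54,0,0,0,0,-0.54,0]

```text
clock: 3.65
position: [0.523, 0.0076, 0.0435]
ee_rot: [-1.493, 0.572, -0.574]
force: [0.1, -0.8, 6.8]
width: 0.147
```

```bash
python3 - <<'E'
from h import *
st()
E
```

```text
t 3.65 pos [0.523  0.0076 0.0435] jaw 48.04 F [ 0.1 -0.8  6.8] T [-0.08 -0.14  0.01] w 13.5 q [ 0.31  0.58 -0.58  1.98  0.47  0.72  0.28]
```

>>> carry_out:
  steps: [0,0,0,0,-0.17,0,0,0,0,-0.34,0,0,0,0,-0.51,0,0,0,0,-0.68,0,0,0,0,-0.85,0,0,0,0,-1,0,0,0,0,-1]

```text
clock: 4.35
position: [0.5226, 0.0075, 0.0435]
ee_rot: [-1.232, 1.172, -1.174]
force: [-0.6, -1.5, 7.4]
width: 0.149
```

>>> carry_out:
  steps: [0,0,0,0,-0.1,0,0,0,0,-0.2,0,0,0,0,-0.25,0,0,0,0,-0.25,0,0,0,0,-0.25]

```text
clock: 4.85
position: [0.5226, 0.0075, 0.0435]
ee_rot: [-1.138, 1.312, -1.314]
force: [-1.0, -2.3, 8.4]
width: 0.159
```

```bash
python3 - <<'E'
from h import *
st()
E
```

```text
t 4.85 pos [0.5226 0.0075 0.0435] jaw -8.14 F [-1.  -2.3  8.4] T [-0.29  0.17  0.54] w 14.7 q [ 0.12  0.53 -0.32  1.99  0.26  0.66 -0.51]
```

The moment rose to 0.54 N m at -8°, so the knob is at its stop. I'll relax, open a little and lift.

>>> carry_out:
  steps: [0,0,0,0,0.06,0.32,0,0,0,0.06,0.32,0,0,0,0.06,0.32,0,0,0,0.06,0.32,0,0,0.4,0.06,0.32,0,0,0.8,0.06,0.32,0,0,1,0.06]

```text
clock: 5.55
position: [0.5233, 0.008, 0.1456]
ee_rot: [-1.159, 1.278, -1.281]
force: [-0.1, 0.1, -0.1]
width: 0.32
```

>>> carry_out:
  steps: [1,0,-0.5,0.7,-0.1,1,0,-1,0.7,-0.3,1,0,-1,0.7,-0.4]

```text
clock: 5.85
position: [0.5227, -0.0962, 0.2148]
ee_rot: [-0.979, 1.508, -1.513]
force: [-0.1, -0.5, -0.1]
width: 0.537
```

>>> carry_out:
  steps: [1,0.1,-1,0,-0.4,1,0.1,-1,0,-0.4,1,0.1,-1,0,-0.4]

```text
clock: 6.15
position: [0.531, -0.2008, 0.2119]
ee_rot: [-0.766, 1.728, -1.734]
force: [-1.0, 0.3, -0.6]
width: 0.796
```

```bash
python3 - <<'E'
from h import *
st()
for n in("top","side"):
    im,d=get_image(n); P,H,S,V,red,blue,circ=meas(n,im,d); Z=P[...,2]
    bar=red&(Z>.06)&(Z<.085)&(P[...,0]<.6); fin=red&(Z>.02)&(Z<.045)
    for m in(bar,fin):
        q=P[m][:,:2]
        if len(q)>20: w,v=np.linalg.eigh(np.cov(q.T)); print(n,circ(m),np.degrees(np.arctan2(v[1,1],v[0,1])))
    if n=="side": save("s2.png",cv2.resize(im[120:480,160:640],(800,600)))
E
```

```text
t 6.15 pos [ 0.531  -0.2008  0.2119] jaw -42.39 F [-1.   0.3 -0.6] T [-0.   -0.03 -0.03] w 73.2 q [ 0.4   0.37 -0.19  1.72  0.08  1.06 -0.55]
top (array([0.5229, 0.0108]), array([0.5191, 0.0071]), 0.0203, np.int64(102)) 86.43682316429046
top (array([ 0.5188, -0.0057]), array([ 0.5179, -0.0144]), 0.0396, np.int64(192)) 87.74469874782423
side (array([0.5223, 0.0085]), array([0.5224, 0.0061]), 0.0205, np.int64(70)) 90.67010119004598
side (array([ 0.5218, -0.014 ]), array([ 0.5177, -0.0156]), 0.0417, np.int64(195)) 84.69409371690968
```

View pics/s2.png

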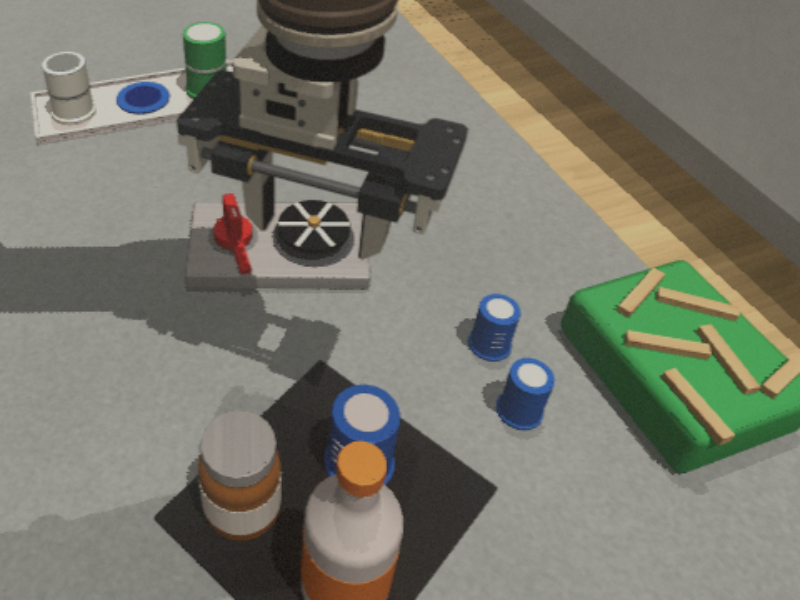

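The knob bar and finger now stand across the rinser at about -93°, roughly 1.27 rad and so free, with the pad up. Next I'll move over the cup.

>>> carry_out:
  steps: [1,0.15,-0.84,0,-0.4,1,0.15,-0.84,0,-0.4,1,0.15,-0.84,0,-0.4,1,0.15,-0.84,0,-0.4,1,0.15,-0.84,0,-0.4]

```text
clock: 6.75
position: [0.5475, -0.2738, 0.2124]
ee_rot: [-0.528, 1.92, -1.917]
force: [0.1, 1.4, 0.0]
width: 0.999
```

```bash
python3 - <<'E'
from h import *
st()
E
```

```text
t 6.75 pos [ 0.5475 -0.2738  0.2124] jaw -59.23 F [0.1 1.4 0. ] T [-0.04 -0.05 -0.08] w 91.9 q [ 0.45  0.43 -0.1   1.62  0.04  1.1  -0.7 ]
```

>>> carry_out:
  steps: [1,-0.01,-0.11,0,0,1,-0.01,-0.11,0,0,1,-0.01,-0.11,-0.4,0,1,-0.01,-0.11,-0.8,0,1,-0.01,-0.11,-0.9,0,1,-0.01,-0.11,-0.9,0]

```text
clock: 7.35
position: [0.5452, -0.2869, 0.1216]
ee_rot: [-0.527, 1.924, -1.92]
force: [-0.4, -0.4, -0.2]
width: 1.0
```

```bash
python3 - <<'E'
from h import *
st()
E
```

```text
t 7.35 pos [ 0.5452 -0.2869  0.1216] jaw -59.48 F [-0.4 -0.4 -0.2] T [-0.01 -0.08  0.04] w 92.0 q [ 0.46  0.53 -0.09  1.71  0.06  0.92 -0.69]
```

>>> carry_out:
  steps: [1,0.01,0.02,-0.3,0,1,0.01,0.02,-0.6,0,1,0.01,0.02,-0.86,0,1,0.01,0.02,-0.86,0,0.5,0.01,0.02,-0.86,0,0.5,0.01,0.02,-0.86,0,0.5,0.01,0.02,-0.86,0,0.5,0.01,0.02,-0.86,0,0.5,0.01,0.02,-0.86,0,0.5,0.01,0.02,-0.86,0]
  grip_force: 30

```text
clock: 8.35
position: [0.5475, -0.2855, 0.0374]
ee_rot: [-0.523, 1.921, -1.922]
force: [-2.1, 0.8, 6.1]
width: 0.605
```

```bash
python3 - <<'E'
from h import *
st()
E
```

```text
t 8.35 pos [ 0.5475 -0.2855  0.0374] jaw -59.5 F [-2.1  0.8  6.1] T [0.24 0.28 0.11] w 55.7 q [ 0.45  0.63 -0.09  1.77  0.08  0.74 -0.71]
```

Gripped at 55.7 mm, which matches the 56 mm cup. Next I'll lift and carry it to the pad.

>>> carry_out:
  steps: [0.5,0,0,0.2,0,0.5,0,0,0.5,0,0.5,0,0,0.8,0,0.5,0,0,0.8,0]

```text
clock: 8.75
position: [0.5496, -0.2865, 0.1209]
ee_rot: [-0.518, 1.915, -1.924]
force: [0.2, 0.3, -0.9]
width: 0.603
```

>>> carry_out:
  steps: [0.5,0.1,0.3,0,0,0.5,0.2,0.7,0,0,0.5,0.3,1,0,0,0.5,0.3,1,0,0]

```text
clock: 9.15
position: [0.5788, -0.1788, 0.1162]
ee_rot: [-0.529, 1.92, -1.913]
force: [-0.3, 0.2, 0.2]
width: 0.602
```

>>> carry_out:
  steps: [0.5,0.1,0.3,0,0,0.5,0.2,0.7,0,0,0.5,0.3,1,0,0,0.5,0.3,1,0,0]

```text
clock: 9.55
position: [0.6083, -0.0793, 0.1162]
ee_rot: [-0.529, 1.92, -1.914]
force: [0.4, 0.9, -0.6]
width: 0.598
```

>>> carry_out:
  steps: [0.5,0,0.3,0,0,0.5,0,0.6,0,0,0.5,0,0.6,0,0,0.5,0,0.6,0,0,0.5,0,0.6,0,0]

```text
clock: 10.05
position: [0.607, -0.0274, 0.1164]
ee_rot: [-0.523, 1.922, -1.924]
force: [-1.1, 0.0, -1.0]
width: 0.601
```

```bash
python3 - <<'E'
from h import *
st()
n="side"; im,d=get_image(n); P,H,S,V,red,blue,circ=meas(n,im,d); Z=P[...,2]
m=blue&(P[...,0]<.68)&(P[...,1]>-.15)&(P[...,1]<.1); q=P[m]; print(len(q),np.percentile(q,[1,50,99],axis=0).round(4))
save("s3.png",cv2.resize(im[120:360,220:540],(800,600)))
E
```

```text
t 10.05 pos [ 0.607  -0.0274  0.1164] jaw -59.61 F [-1.1  0.  -1. ] T [-0.02 -0.01 -0.03] w 55.3 q [ 0.04  0.52 -0.12  1.73  0.08  0.89 -1.15]
107 [[ 0.5766 -0.0569  0.0872]
 [ 0.5916 -0.0499  0.1375]
 [ 0.6245 -0.0166  0.1644]]
```

View pics/s3.png

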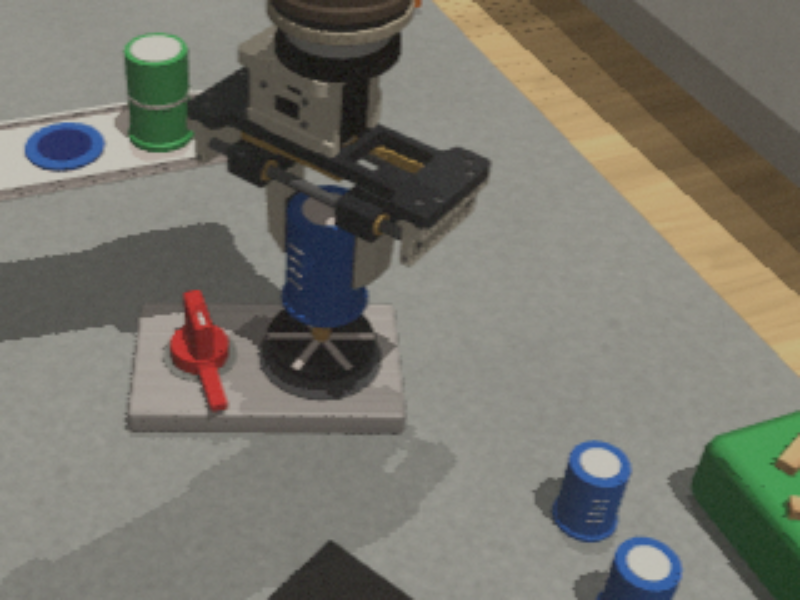

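The cup is upright in the hand at (0.607,-0.027) with its top at 0.164 as expected, and the finger is clear of the pad. Next I'll press.

>>> carry_out:
  steps: [0.5,0.01,0.025,0,0,0.5,0.01,0.025,-0.2,0,0.5,0.01,0.025,-0.36,0,0.5,0.01,0.025,-0.36,0]
  grip_force: 40

```text
clock: 10.5
position: [0.6067, -0.0237, 0.0787]
ee_rot: [-0.527, 1.924, -1.923]
force: [-0.4, -0.1, 0.5]
width: 0.608
```

>>> carry_out:
  steps: [0.5,0,0,-0.05,0,0.5,0,0,-0.1,0,0.5,0,0,-0.14,0,0.5,0,0,-0.17,0,0.5,0,0,-0.17,0]

```text
clock: 11.0
position: [0.609, -0.0232, 0.0654]
ee_rot: [-0.521, 1.92, -1.922]
force: [-3.1, -1.3, 10.2]
width: 0.601
```

```bash
python3 - <<'E'
from h import *
st()
E
```

```text
t 11.0 pos [ 0.609  -0.0232  0.0654] jaw -59.53 F [-3.1 -1.3 10.2] T [-0.14  0.85  0.01] w 55.3 q [ 0.03  0.58 -0.11  1.77  0.09  0.79 -1.17]
```

>>> carry_out:
  steps: [0.5,0,0,-0.02,0,0.5,0,0,-0.04,0,0.5,0,0,-0.04,0,0.5,0,0,-0.04,0]

```text
clock: 11.4
position: [0.6099, -0.0229, 0.0647]
ee_rot: [-0.519, 1.918, -1.921]
force: [-13.6, -0.6, 41.5]
width: 0.6
```

```bash
python3 - <<'E'
from h import *
st()
E
```

```text
t 11.4 pos [ 0.6099 -0.0229  0.0647] jaw -59.51 F [-13.6  -0.6  41.5] T [0.06 3.03 0.2 ] w 55.2 q [ 0.03  0.58 -0.11  1.77  0.09  0.78 -1.17]
```

It's on the stop at 41 N. I'll ease off to about 25 N and hold.

>>> carry_out:
  steps: [0.5,0,0,0.02,0,0.5,0,0,0.02,0,0.5,0,0,0.02,0,0.5,0,0,0.02,0,0.5,0,0,0.02,0,0.5,0,0,0.02,0,0.5,0,0,0.02,0,0.5,0,0,0.02,0,0.5,0,0,0.02,0,0.5,0,0,0.02,0,0.5,0,0,0.02,0,0.5,0,0,0.02,0]

```text
clock: 12.6
position: [0.6097, -0.0229, 0.0649]
ee_rot: [-0.52, 1.919, -1.921]
force: [-7.0, -1.1, 23.7]
width: 0.604
```

```bash
python3 - <<'E'
from h import *
st()
n="side"; im,d=get_image(n); save("s4.png",cv2.resize(im[150:330,240:480],(800,600)))
E
```

```text
t 12.6 pos [ 0.6097 -0.0229  0.0649] jaw -59.51 F [-7.  -1.1 23.7] T [0.05 1.44 0.17] w 55.6 q [ 0.03  0.58 -0.11  1.77  0.09  0.79 -1.17]
```

View pics/s4.png

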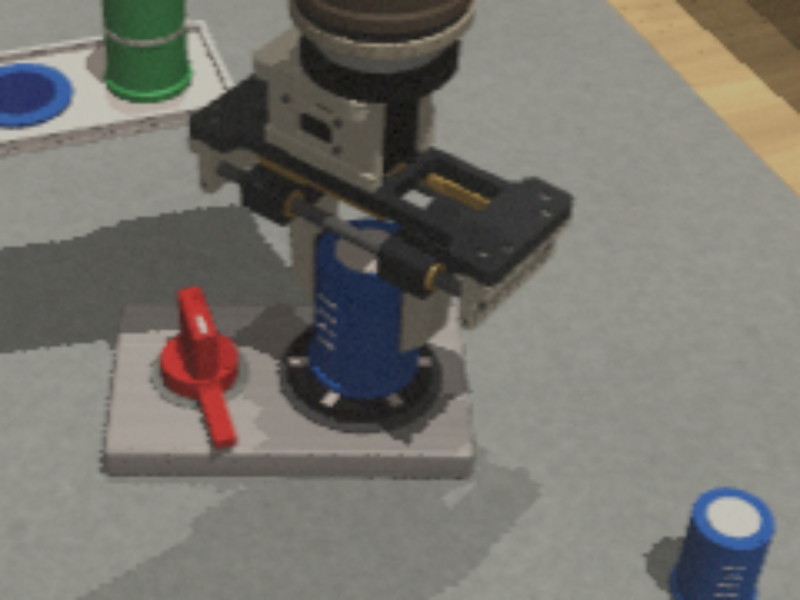

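The pad is flush down with the cup central on it, and the force is a steady 24 N. I'll hold a little longer, then lift and carry it to the drainer.

>>> carry_out:
  steps: [0.5,0,0,0,0,0.5,0,0,0,0,0.5,0,0,0,0,0.5,0,0,0.1,0,0.5,0,0,0.25,0,0.5,0,0,0.5,0,0.5,0,0,0.8,0,0.5,0,0,1,0,0.5,0,0,1,0]

```text
clock: 13.55
position: [0.6105, -0.0229, 0.1654]
ee_rot: [-0.517, 1.918, -1.921]
force: [0.6, 0.6, -1.0]
width: 0.6
```

>>> carry_out:
  steps: [0.5,-0.1,0.25,0,0,0.5,-0.2,0.6,0,-0.1,0.5,-0.3,0.88,0,-0.17,0.5,-0.3,0.88,0,-0.17]

```text
clock: 13.95
position: [0.5764, 0.0707, 0.1613]
ee_rot: [-0.41, 2.003, -1.997]
force: [0.1, 1.1, -0.7]
width: 0.602
```

>>> carry_out:
  steps: [0.5,-0.1,0.25,0,0,0.5,-0.2,0.6,0,-0.1,0.5,-0.3,0.88,0,-0.17,0.5,-0.3,0.88,0,-0.17]

```text
clock: 14.35
position: [0.5464, 0.158, 0.1613]
ee_rot: [-0.283, 2.08, -2.075]
force: [-0.2, 0.6, -0.5]
width: 0.602
```

>>> carry_out:
  steps: [0.5,-0.1,0.25,0,0,0.5,-0.2,0.6,0,-0.1,0.5,-0.3,0.88,0,-0.17,0.5,-0.3,0.88,0,-0.17]

```text
clock: 14.75
position: [0.5164, 0.2454, 0.1614]
ee_rot: [-0.148, 2.153, -2.149]
force: [-0.2, -0.4, 0.2]
width: 0.602
```

>>> carry_out:
  steps: [0.5,-0.1,0.25,0,0,0.5,-0.2,0.6,0,-0.1,0.5,-0.3,0.86,0,-0.17,0.5,-0.3,0.86,0,-0.17,0.5,-0.3,0.86,0,-0.17]

```text
clock: 15.25
position: [0.4885, 0.3263, 0.1612]
ee_rot: [0.0, -2.22, 2.223]
force: [0.2, -0.9, -1.6]
width: 0.605
```

```bash
python3 - <<'E'
from h import *
st()
E
```

```text
t 15.25 pos [0.4885 0.3263 0.1612] jaw -90.0 F [ 0.2 -0.9 -1.6] T [-0.05  0.01 -0.02] w 55.7 q [-0.63  0.44 -0.08  1.74  0.04  0.96 -2.29]
```

>>> carry_out:
  steps: [0.5,0.02,0.03,-0.3,0,0.5,0.02,0.03,-0.6,0,0.5,0.02,0.03,-0.9,0,0.5,0.02,0.03,-1,0,0.5,0.02,0.03,-1,0,0.5,0.02,0.03,-1,0]

```text
clock: 15.85
position: [0.4913, 0.3296, 0.0628]
ee_rot: [-0.004, -2.221, 2.22]
force: [-0.2, -0.6, 0.6]
width: 0.603
```

```bash
python3 - <<'E'
from h import *
st()
n="side"; im,d=get_image(n); save("s5.png",cv2.resize(im[90:240,140:340],(800,600)))
E
```

```text
t 15.85 pos [0.4913 0.3296 0.0628] jaw -90.15 F [-0.2 -0.6  0.6] T [ 0.04 -0.    0.03] w 55.5 q [-0.63  0.56 -0.07  1.82  0.06  0.76 -2.31]
```

View pics/s5.png

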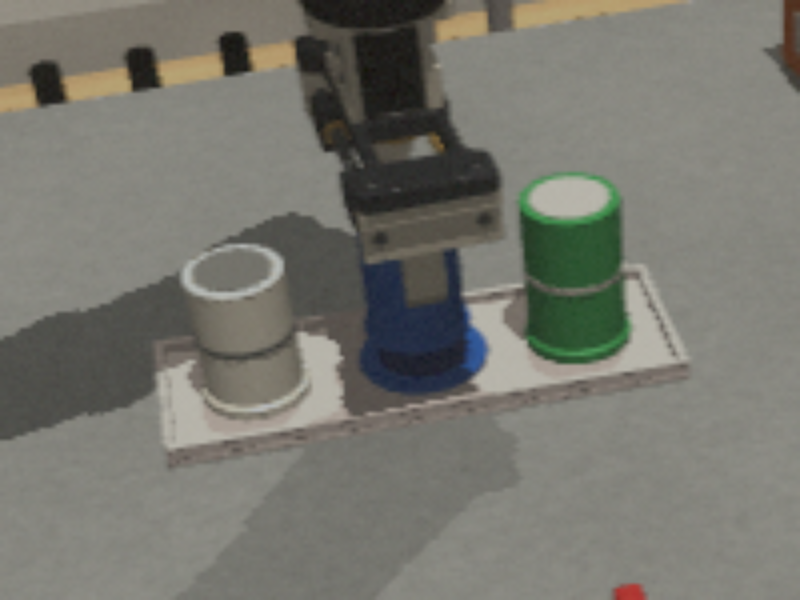

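The cup hangs centred over the coaster and clear of both beakers. Now I'll lower it gently.

>>> carry_out:
  steps: [0.5,0,0,-0.05,0,0.5,0,0,-0.1,0,0.5,0,0,-0.14,0,0.5,0,0,-0.16,0,0.5,0,0,-0.18,0,0.5,0,0,-0.19,0,0.5,0,0,-0.2,0,0.5,0,0,-0.2,0]

```text
clock: 16.7
position: [0.49, 0.3302, 0.0432]
ee_rot: [-0.002, -2.221, 2.221]
force: [-5.3, -4.5, 17.6]
width: 0.598
```

```bash
python3 - <<'E'
from h import *
st()
E
```

```text
t 16.7 pos [0.49   0.3302 0.0432] jaw -90.1 F [-5.3 -4.5 17.6] T [-0.89  1.09 -0.05] w 55.0 q [-0.63  0.59 -0.07  1.84  0.06  0.72 -2.31]
```

>>> carry_out:
  steps: [0.5,0,0,0.015,0,0.5,0,0,0.015,0,0.65,0,0,0.015,0,0.75,0,0,0.015,0,0.85,0,0,0.015,0,0.85,0,0,0.015,0,0.85,0,0,0.015,0,0.85,0,0,0.015,0]

```text
clock: 17.5
position: [0.4902, 0.33, 0.0432]
ee_rot: [-0.002, -2.22, 2.221]
force: [-0.1, -0.5, 0.1]
width: 0.847
```

>>> carry_out:
  steps: [0.85,0,0,0.15,0,0.85,0,0,0.4,0,0.85,0,0,0.7,0,0.85,0,0,1,0,0.85,0,0,1,0]

```text
clock: 18.0
position: [0.4923, 0.3317, 0.1475]
ee_rot: [0.008, 2.225, -2.215]
force: [0.1, -0.3, 0.1]
width: 0.847
```

>>> carry_out:
  steps: [0.85,0,-0.4,0.5,0,0.85,0,-0.8,0.8,0,0.85,0,-1,0.8,0,0.85,0,-1,0.8,0]

```text
clock: 18.4
position: [0.4917, 0.2253, 0.2248]
ee_rot: [-0.012, -2.218, 2.22]
force: [0.3, 0.0, 0.4]
width: 0.852
```

>>> carry_out:
  steps: [0.85,-0.2,-0.4,0,0,0.85,-0.4,-0.8,0,0,0.85,-0.4,-1,0,0,0.85,-0.4,-1,0,0,0.85,-0.4,-1,0,0]

```text
clock: 18.9
position: [0.4502, 0.1307, 0.2229]
ee_rot: [-0.002, -2.221, 2.22]
force: [-0.9, -0.0, 0.4]
width: 0.854
```

```bash
python3 - <<'E'
from h import *
st()
for n in("side","top"):
    im,d=get_image(n); P,H,S,V,red,blue,circ=meas(n,im,d); Z=P[...,2]
    bar=red&(Z>.06)&(Z<.085)&(P[...,0]<.6); q=P[bar][:,:2]
    if len(q)>20: w,v=np.linalg.eigh(np.cov(q.T)); print(n,"bar",circ(bar),np.degrees(np.arctan2(v[1,1],v[0,1])))
    for nm,c,zr in (("cup",(.490,.329),(.082,.097)),("beaW",(.393,.331),(.078,.092)),("beaG",(.5835,.3235),(.093,.105)),("jar",(.436,-.287),(.097,.112)),("bottle",(.491,-.377),(.185,.205)),("pad",(.6075,-.0245),(.034,.046))):
        m=(d>0)&(Z>zr[0])&(Z<zr[1])&(np.hypot(P[...,0]-c[0],P[...,1]-c[1])<.045)
        if m.sum()>20: print(n,nm,circ(m),"z",np.median(Z[m]).round(4))
    if n=="side": save("s6.png",im)
E
```

```text
t 18.9 pos [0.4502 0.1307 0.2229] jaw -90.12 F [-0.9 -0.   0.4] T [0.04 0.02 0.05] w 78.6 q [-0.37  0.19 -0.03  1.94  0.01  1.01 -1.98]
side bar (array([0.5216, 0.007 ]), array([0.5244, 0.006 ]), 0.0205, np.int64(79)) 87.5928946281418
side cup (array([0.4912, 0.3174]), array([0.4897, 0.3276]), 0.0288, np.int64(156)) z 0.0892
side beaW (array([0.3932, 0.3262]), array([0.3927, 0.3324]), 0.0305, np.int64(355)) z 0.0865
side beaG (array([0.583 , 0.3177]), array([0.5855, 0.321 ]), 0.031, np.int64(313)) z 0.0985
side jar (array([ 0.4354, -0.2888]), array([ 0.4365, -0.2867]), 0.0298, np.int64(1547)) z 0.1042
side bottle (array([ 0.4898, -0.379 ]), array([ 0.491 , -0.3772]), 0.0157, np.int64(734)) z 0.194
side pad (array([ 0.6056, -0.0272]), array([ 0.6076, -0.0247]), 0.0417, np.int64(1069)) z 0.0423
top bar (array([0.5229, 0.0109]), array([0.5192, 0.0071]), 0.0203, np.int64(104)) 86.95370098067805
top beaG (array([0.5927, 0.3279]), array([0.5855, 0.3224]), 0.0289, np.int64(371)) z 0.0977
top jar (array([ 0.4362, -0.2861]), array([ 0.4363, -0.2868]), 0.0294, np.int64(745)) z 0.1039
top bottle (array([ 0.4908, -0.3757]), array([ 0.4911, -0.3776]), 0.0163, np.int64(285)) z 0.1939
top pad (array([ 0.6071, -0.0246]), array([ 0.6075, -0.0247]), 0.0402, np.int64(1120)) z 0.0419
```

View pics/s6.png

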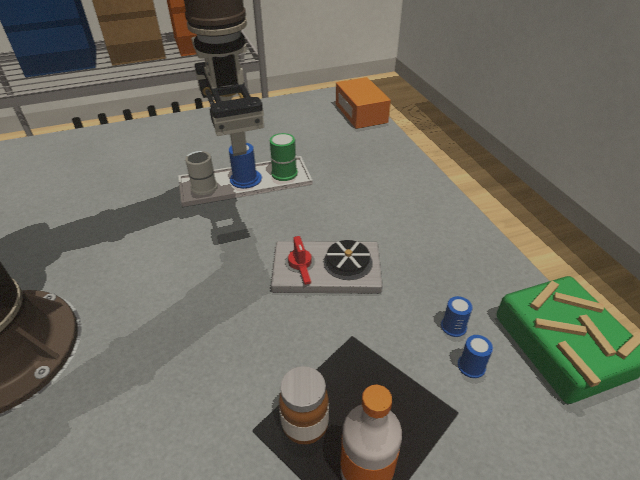

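The cup stands upright on the coaster at (243,165) px. Its top is at 0.089 m and its centre near (0.490, 0.328). The knob is free, the pad is up and the bystanders haven't moved, so I'm handing in.

```bash
python3 -c "
from cell import arm
print(arm.sign_off())"
```

```text
the job is handed in; nothing more can be done
None
```

The job is done and handed in at about 19 s of the 67 s allowed. No verdict was given, and no check failed.

- **Knob:** I turned it clockwise until the moment rose to 0.54 N m at the stop. It still reads about 1.27 rad in the last pictures.
- **Press:** The cup, held mouth down, was pressed onto the pad's stop. It reached 41 N briefly, then I held it at about 24 N for roughly 1.5 s, within about 3 mm of the pad's centre.
- **Placing:** The cup was lowered onto the coaster. It met it firmly rather than lightly, at 17.6 N, and I eased that off before letting go.

The last check showed:
- **Cup:** It stands at about (0.490, 0.328) with its top at 0.089 m, 1 to 2 mm from the coaster's centre. This comes from the side camera only, because the arm hid the cup from the top camera.
- **Pad:** It is back up at 42 mm.
- **Bystanders:** The jar, bottle and both beakers read within about 3 mm of where they began. The white beaker was seen only by the side camera.
- **Arm:** It is clear of everything.

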